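Close and lock a specimen case of plaster casts

ROBOT

A 6-joint arm with a two-finger parallel gripper is mounted at the origin on a cart in front of the work surface, level with it; the furniture and walls round the work are solid. World frame = base frame: x ahead of the robot, y to its left, z up, the work surface at z = 0. Lengths are in m, angles in rad, forces in N, time in s.
With the tool pointing down it reaches from about 0.3 to 0.875 m from the base axis. Payload 4.2 kg.
Tool frame: the origin (TCP) lies on the centre line of the jaws, within the pads' length; the fingertips stand 11 mm ahead of it and the grasp point (between the pads) lies 8 mm behind it; z points along the fingers, y is the line along which they close (so a half turn about z gives the same grasp; the last joint's range is limited). The gripper opens to 85 mm and grips with 20 to 120 N. Pads are 22 mm wide; open, the fingers measure 114 mm over their backs; the gripper's body (76 mm by 85 mm) begins 54 mm behind the grasp point. The pads swing forward as they close: fully open they stand 13 mm farther back than shut.
Start: joints at [1.2, 0.32, 1.565, -0, 1.257, -0.02], TCP at [0.198, 0.54, 0.242] pointing down, gripper open.
Joint ranges: [-3.11, 3.11], [-0.84, 2.01], [0.21, 2.61], [-1.34, 4.49], [0.05, 2.63], [-2.56, 2.56]. Speed limits (rad/s): [2.57, 2.57, 3.14, 3.14, 3.14, 3.14].

INTERFACE

Orientations are given as [roll, pitch, yaw] about the fixed x, y, z axes, in that order (R = Rz(yaw) Ry(pitch) Rx(roll)).
In Python, from plant import observe, optics, arm gives the robot as it stands.
- The arm moves only by the tool move_arm, never from a script. Its argument "steps" is a list of rows, each a list of 2 entries, a list of its own where there are three numbers: the shift along the world's x, y, z in cm, then the turn, a rotation vector about the world's x, y, z in rad. A call has 1 to 20 rows; each row is the pose to reach, as a shift and turn from the pose commanded when the call began; what a row does not reach only later rows make up. A row lasts 1/12 s, in which the tool goes at most 41.7 mm and 7.16 degrees, less where a joint would pass 70% of its speed; a pose out of reach is approached as far as the arm can. A call with a gripper value outside its range is refused whole. "hand" is the finger opening in cm, from 0 to 8.54, set as the call begins (left out, the last holds). The fingers move at their own pace and stop on an object; "grip_force" is the grip in N (left out, the last holds). Time passes only in rows, so rows that repeat a pose let the fingers close. It gives the time, the measured TCP pose, the force, the opening and the grip force at its end, in the units of the state.
- observe(): the state, without advancing time (a new reading comes with each control period).
- optics.camera(name): name is "side" or "top"; returns the picture (400x640x3 uint8, red, green, blue); there is no depth.
- optics.get_calibration(name): a dict with "fx", "fy", "cx", "cy" (pixels), "eye" and "orientation" of the camera in the world. Camera axes: x right, y down, z forward; pixel columns grow to the right and rows downward; lengths in m; the calibration is good to about 2 mm. A picture is of the moment at which its call begins. get_calibration takes no time and is no camera call.
- arm.finish_job(): hands the job in; it is judged then, once.
Trained networks look in the newest picture that a camera, given by its name, has taken for a name from the list of things; names that differ only in an ending like _2 or _b are one class to them, and where a whole thing is asked for, a point or a joint stands for the part that bears it (a point fixed in the world has none). Each returns a list of dicts, best first, with "p" (0 to 1); they miss things now and then, are a little off and sometimes report something else, mostly with a low value. They report only what shows in the picture. A call takes as long as a camera call. They do not tell look-alikes from the thing itself.
- optics.recognise(camera, target): "bbox" ([centre column, centre row, width, height] in pixels, round what is visible of it).
- optics.mark_of(camera, target): "point" ([column, row] in pixels: a listed point, or the origin of a listed thing).
The state is a dict: "clock": time; "joint_positions": joint angles; "joint_vel": joint speeds; "effort": joint torques, N m; "eef_pos": TCP position; "orientation": TCP orientation; "ft_force": force on the tool from outside, world axes, zero at the start; "torque": the same for the moment, N m; "gripper_width": opening from 0.0 (shut) to 1.0 (fully open); "finger_force": force on a finger pad.
Only numpy, scipy, OpenCV 4.12 (cv2) and the standard library are available. Lean on these libraries where they do the work, as an engineer would, in place of code of your own. Each camera call takes 0.05 s, during which the arm holds its last target. There are 200 camera calls.

TASK

Close the specimen case for the journey: push its loose lid straight back until it is home under the two rear hooks, press its front edge down until both spring catches have snapped over it, then put the locking pin from the right through both lock eyes at the front right corner, in up to its grip, and let go. The lid's window is thin: never bear on the lid with more than 60 N, and leave the other things on the bench where they are.

Things in the scene. Friction and masses are not known exactly. Their poses are not given: they have to be found in the camera images.
- case: grey plastic specimen case, fixed to the bench, 128 (x) x 164 (y) mm, 64 mm high to the flat rim on which the lid lies; plaster casts inside. Origin: centre of its underside; x points to its rear (away from the robot at yaw 0), y to its left, z up. Two hooks at its rear, two spring catches and a lock eye at its front
- rear_stop (a point): middle of the stop line at the case's rear, at (67.5, 0, 64) mm in its frame: the lid's rear edge meets the stop faces of the two hooks there. The hooks (30 to 60 mm left and right of the middle) overhang the rim by 9 mm, 8 mm above it; side guides at x = 38 to 70 mm, flared to the front, leave the lid 2 mm on either side
- lid: loose lid, white frame with a clear window, 134 (x) x 164 (y) x 5 mm, 0.3 kg; at the start 20 to 35 mm too far forward, a little askew, its front propped on the catches. Origin: centre of its underside; axes as the case's. Closed, its origin lies at x = 0, y = 0 (within 2 mm), z = 64 mm in the case's frame, its front edge at x = -67 mm
- pin: loose locking pin lying on the bench: square black grip 42 x 16 x 16 mm with a steel rod 8 mm thick and 38 mm long (last 8 mm tapered to 4 mm) out of one end. Origin: centre of the grip's underside (8 mm below the rod's axis); x points along the rod to its tip
- pin_tip (a point): tip of the pin's rod: 59 mm along x and 8 mm up from the pin's origin
- case_eye (a point): mouth of the 11 mm hole in the case's lock eye, on its right face, at (-84, -79, 62) mm in the case's frame; the hole runs along the case's y. The eye is a plate 6 mm thick, 27 (x) x 26 (z) mm
- lid_eye (a point): mouth of the 11 mm hole in the lid's lock eye (a like plate), on its right face, at (-84, -65, -2) mm in the lid's frame; with the lid closed it lies 14 mm to the left (case's +y) of case_eye on the same axis
- lid_front_left (a point): point on the lid's top 22 mm behind its front edge, level with the left catch; 69 mm above the bench when the lid is closed
- lid_front_right (a point): the same, level with the right catch
- catch_left (a joint): left spring catch, a steel hook 18 mm wide at y = 38 mm, x = -78 to -63 mm in the case's frame, top at z = 80.5 mm, nose sloped on top. Value in rad: 0 upright (at rest, or snapped over the lid), about 0.1 to 0.15 when pushed outward by the lid's edge
- catch_right (a joint): right spring catch at y = -38 mm, otherwise the same
- marker: black and white marker pen, 135 mm long, 16 mm thick, lying on the bench; not needed
- pencil: green pencil, 123 mm long, lying on the bench; not needed
- chip_bowl: small steel bowl of sponge scraps, 83 mm wide, 66 mm high; not needed
- pour_cup: small steel pouring cup, 61 mm wide, 32 mm high; not needed
- masking_tape: roll of masking tape, 96 mm wide, 25 mm high; not needed
There are look-alikes about, which are no part of the job. Of the things that look like the lid, the larger one is meant.

How it is judged:
By the outcome, as a careful person would: the job done as asked, in the order asked, and still so for the second after the job is handed in, with the robot touching nothing.
It also fails if it takes over 58 s, if anything falls off the work surface, if the arm or the gripper's body presses on something with over 40 N, if the wrist force passes 120 N, or if a joint passes its speed limit or range.

## Working session

There is one attempt and no reset: what is moved stays moved. The work goes in short steps, Python scripts to look and compute and a tool call to move; the robot and the scene stay as the last step left them, time stands still between calls to the robot, and variables do not carry over. Pictures are saved under pics/ and viewed, at most 10 in all, crops included, and the job is handed in when it is done.

Besides the shell and the picture viewer there is one more tool, called after "Emit:" as name([rows], argument=value, ...), one row to a line, values as JSON. move_arm: Moves the arm, as the interface text tells. Its arguments: {"type":"object","properties":{"steps":{"type":"array"},"hand":{"type":"number"},"grip_force":{"type":"number"}},"required":["steps"]}

```bash
mkdir -p pics; ls; cat > h.py <<'E'
import numpy as np, cv2, json
from plant import observe, optics, arm
from scipy.spatial.transform import Rotation as R
def cal(n):
    c=optics.get_calibration(n); return c
def rot(c):
    o=np.array(c["orientation"],float)
    return o if o.shape==(3,3) else R.from_euler('xyz',o).as_matrix()
def ray(n,p):
    c=cal(n); d=rot(c)@np.array([(p[0]-c["cx"])/c["fx"],(p[1]-c["cy"])/c["fy"],1]); return np.array(c["eye"]),d/np.linalg.norm(d)
def onz(n,p,z):
    e,d=ray(n,p); return e+d*(z-e[2])/d[2]
def tri(ps,pt):
    a,u=ray("side",ps); b,v=ray("top",pt)
    A=np.stack([u,-v],1); s=np.linalg.lstsq(A,b-a,rcond=None)[0]
    p,q=a+u*s[0],b+v*s[1]; return (p+q)/2,np.linalg.norm(p-q)
def proj(n,P):
    c=cal(n); q=rot(c).T@(np.array(P)-np.array(c["eye"])); return np.array([c["fx"]*q[0]/q[2]+c["cx"],c["fy"]*q[1]/q[2]+c["cy"]])
def snap(n,f):
    im=optics.camera(n); cv2.imwrite("pics/"+f,im[:,:,::-1]); return im
E
python3 - <<'E'
from h import *
np.set_printoptions(precision=4,suppress=True)
for n in("top","side"):
    print(n,cal(n)); snap(n,n+"0.png")
    for t in("case","lid","pin"): print(t,[(x["p"],np.round(x["bbox"])) for x in optics.recognise(n,t)])
    for t in("case","lid","pin","pin_tip","rear_stop","case_eye","lid_eye","lid_front_left","lid_front_right"): print(t,[(round(x["p"],2),np.round(x["point"],1)) for x in optics.mark_of(n,t)])
print(observe())
E
```

```text
pics
top {'fx': 402.9113106958324, 'fy': 402.9113106958324, 'cx': 318.7573411835574, 'cy': 198.68473496304404, 'eye': array([ 0.344 , -0.0038,  1.1678]), 'orientation': array([-2.946 ,  0.0039, -1.5506])}
case [(0.57, array([342., 186.,  68.,  65.]))]
lid [(0.85, array([280., 232.,  43.,  43.])), (0.57, array([344., 197.,  63.,  57.]))]
pin [(0.45, array([226., 245.,  27.,   7.]))]
case []
lid [(0.92, array([343.4, 191.1])), (0.64, array([281. , 230.8]))]
pin [(0.64, array([231.6, 247.1]))]
pin_tip [(0.48, array([211.8, 250.8])), (0.48, array([398.2, 247.6]))]
rear_stop [(0.58, array([343.3, 162.9]))]
case_eye []
lid_eye [(0.78, array([253.7, 235.2])), (0.7, array([369.1, 217.6]))]
lid_front_left [(0.66, array([330.2, 209.1])), (0.6, array([218.2, 211. ])), (0.57, array([276.3, 217.1]))]
lid_front_right [(0.6, array([260.3, 236.1]))]
side {'fx': 416.46626403147604, 'fy': 416.46626403147604, 'cx': 316.7106490752991, 'cy': 205.54856314913445, 'eye': array([ 0.5931, -1.0317,  0.5158]), 'orientation': array([-1.958 , -0.0078,  0.0678])}
case [(0.76, array([342., 236.,  72.,  54.]))]
lid 
[... 389 characters left out ...]
.3, 229.3])), (0.81, array([299.9, 204.6]))]
lid_front_left [(0.84, array([314.7, 213.2])), (0.58, array([317.1, 211.8]))]
lid_front_right [(0.67, array([305.1, 212.4])), (0.56, array([320.4, 223.3]))]
{'clock': 1.3, 'joint_positions': array([ 1.2   ,  0.3196,  1.5645,  0.    ,  1.2574, -0.02  ]), 'joint_vel': array([ 0.001 , -0.0007,  0.0002,  0.0021,  0.0007, -0.0011]), 'effort': array([  0.0005, -41.5409, -23.4421,   0.0001,   0.0002,   0.    ]), 'eef_pos': array([0.1976, 0.54  , 0.2424]), 'orientation': array([ 3.1415, -0.    ,  2.7908]), 'ft_force': array([-0.3026, -0.7496, -0.4448]), 'torque': array([-0.0243,  0.0228, -0.0441]), 'finger_force': 0.0, 'gripper_width': 1.0023587648852768}
```

```bash
python3 - <<'E'
import cv2
a=cv2.imread("pics/top0.png")[140:290,190:420]; cv2.imwrite("pics/t1.png",cv2.resize(a,(800,522),interpolation=3))
a=cv2.imread("pics/side0.png")[160:290,240:420]; cv2.imwrite("pics/s1.png",cv2.resize(a,(800,578),interpolation=3))
E
```

```text
(no output)
```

View pics/t1.png

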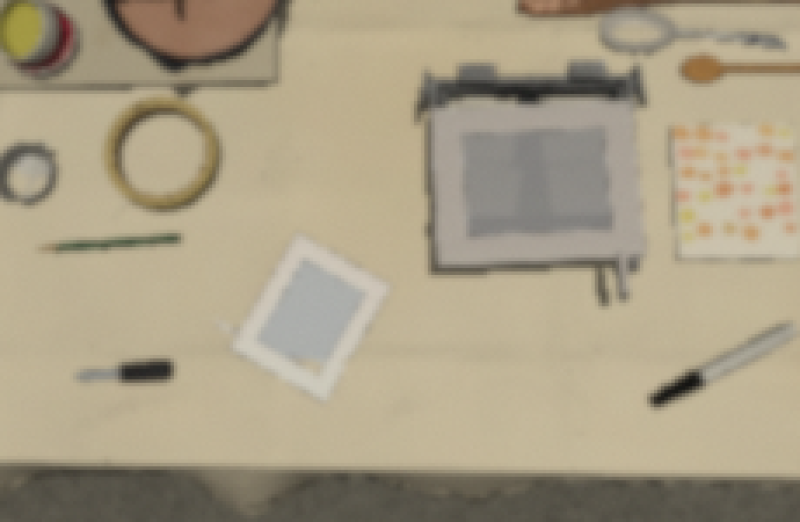

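View pics/s1.png

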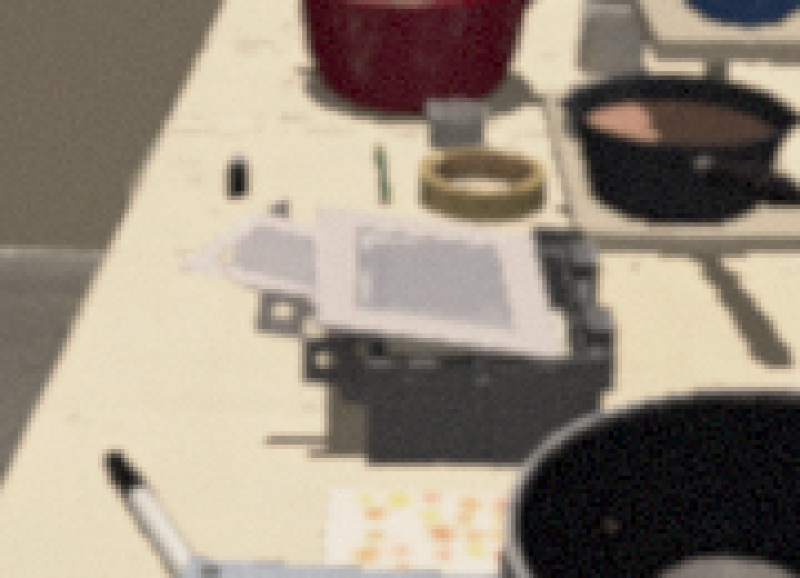

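View pics/top0.png

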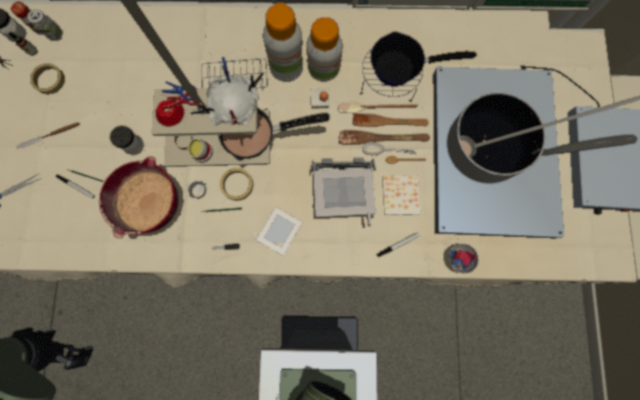

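View pics/side0.png

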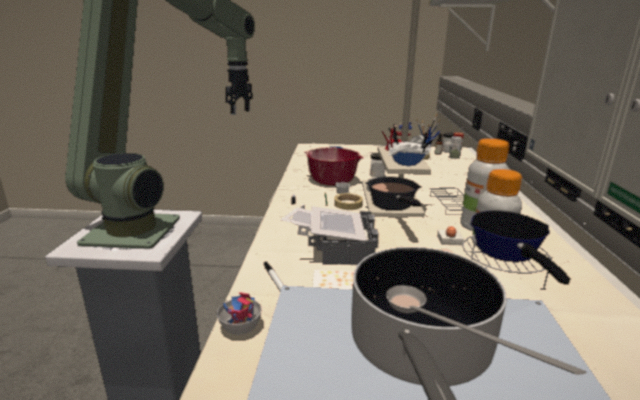

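```bash
python3 - <<'E'
from h import *
np.set_printoptions(precision=4,suppress=True)
print("rear_stop",onz("top",(343.3,162.9),.064))
print("lid",tri((334.6,218.3),(343.4,191.1)), onz("top",(343.4,191.1),.072))
print("lid_eye",tri((303.3,229.3),(369.1,217.6)))
print("case_eye side z62",onz("side",(311.9,240.1),.062)," case side z0",onz("side",(346.4,245.8),0))
f=lambda u,v:(190+u/3.478,140+v/3.478)
for nm,u,v,z in(("lidTL",430,98,.069),("TR",638,100,.069),("BL",432,263,.085),("BR",645,258,.085),("hookL",477,72,.075),("hookR",588,70,.075),("guideL",425,85,.07),("guideR",640,83,.07),("caseeye",604,290,.062),("lideye",624,280,.07)): print(nm,onz("top",f(u,v),z))
print("pin",onz("top",(231.6,247.1),0),"tip",onz("top",(211.8,250.8),.008),[onz("top",f(*q),.012) for q in((120,372),(173,370),(78,376))])
E
```

```text
rear_stop [ 0.6676 -0.0627  0.064 ]
lid (array([ 0.5784, -0.0626,  0.0869]), np.float64(0.004376518097342383)) [ 0.5839 -0.0632  0.072 ]
lid_eye (array([ 0.5059, -0.133 ,  0.0865]), np.float64(0.0053633315462990345))
case_eye side z62 [ 0.5246 -0.1411  0.062 ]  case side z0 [ 0.6091 -0.045   0.    ]
lidTL [0.6491 0.0212 0.069 ]
TR [ 0.6507 -0.1475  0.069 ]
BL [0.5113 0.0162 0.085 ]
BR [ 0.5185 -0.1501  0.085 ]
hookL [ 0.67   -0.0166  0.075 ]
hookR [ 0.6734 -0.1064  0.075 ]
guideL [0.6597 0.0254 0.07  ]
guideR [ 0.6647 -0.1491  0.07  ]
caseeye [ 0.4959 -0.1205  0.062 ]
lideye [ 0.503  -0.1354  0.07  ]
pin [0.4278 0.2543 0.    ] tip [0.4156 0.3086 0.008 ] [array([0.427, 0.272, 0.012]), array([0.4295, 0.2285, 0.012 ]), array([0.423 , 0.3063, 0.012 ])]
```

Emit:
move_arm([
  [[28.2,-60.4,-4],[0,0,0.38]],
  [[28.2,-60.4,-4],[0,0,0.38]],
  [[28.2,-60.4,-4],[0,0,0.38]],
  [[28.2,-60.4,-4],[0,0,0.38]],
  [[28.2,-60.4,-4],[0,0,0.38]],
  [[28.2,-60.4,-4],[0,0,0.38]],
  [[28.2,-60.4,-4],[0,0,0.38]],
  [[28.2,-60.4,-4],[0,0,0.38]],
  [[28.2,-60.4,-4],[0,0,0.38]],
  [[28.2,-60.4,-4],[0,0,0.38]],
  [[28.2,-60.4,-4],[0,0,0.38]],
  [[28.2,-60.4,-4],[0,0,0.38]],
  [[28.2,-60.4,-4],[0,0,0.38]],
  [[28.2,-60.4,-4],[0,0,0.38]],
  [[28.2,-60.4,-4],[0,0,0.38]],
  [[28.2,-60.4,-4],[0,0,0.38]],
  [[28.2,-60.4,-10],[0,0,0.38]],
  [[28.2,-60.4,-10],[0,0,0.38]],
  [[28.2,-60.4,-10],[0,0,0.38]],
  [[28.2,-60.4,-10],[0,0,0.38]],
], hand=2.0, grip_force=30)

```text
clock: 2.97
eef_pos: [0.4792, -0.0641, 0.1419]
orientation: [3.141, -0.002, -3.113]
ft_force: [0.1, -0.5, 0.1]
gripper_width: 0.232
finger_force: 0.0
```

Emit:
move_arm([
  [[0,0,-3.5],[0,0,0]],
  [[0,0,-6.6],[0,0,0]],
  [[0,0,-6.6],[0,0,0]],
  [[0.5,0,-6.6],[0,0,0]],
])

```text
clock: 3.3
eef_pos: [0.484, -0.0634, 0.0771]
orientation: [3.141, -0.002, -3.111]
ft_force: [-0.6, 0.1, 0.3]
gripper_width: 0.234
finger_force: 0.0
```

```bash
python3 - <<'E'
from h import *
a=snap("side","side1.png")[:,:,::-1][180:270,270:400]; a=cv2.resize(a,(800,554),interpolation=3)
b=snap("top","top1.png")[:,:,::-1][150:235,290:400]; 
cv2.imwrite("pics/c1.png",cv2.resize(a,(800,300)) if 0 else np.hstack([cv2.resize(a,(420,291)),cv2.resize(b,(377,291),interpolation=3)]))
print(observe()["eef_pos"],observe()["ft_force"])
E
```

```text
[ 0.48751925 -0.06396456  0.07890123] [-0.42997956  0.71633784  0.71856953]
```

View pics/c1.png

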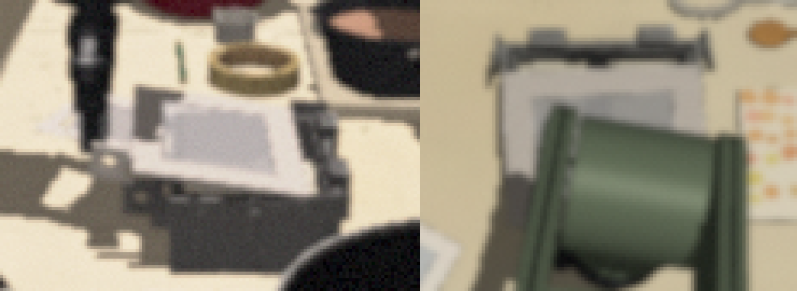

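Emit:
move_arm([
  [[0.3,0,0],[0,0,0]],
  [[0.6,0,0],[0,0,0]],
  [[0.9,0,0],[0,0,0]],
  [[1.2,0,0],[0,0,0]],
  [[1.5,0,0],[0,0,0]],
  [[1.8,0,0],[0,0,0]],
  [[2.0,0,0],[0,0,0]],
  [[2.2,0,0],[0,0,0]],
])

```text
clock: 4.07
eef_pos: [0.5062, -0.0639, 0.0761]
orientation: [3.141, -0.002, -3.112]
ft_force: [-1.3, 0.2, -0.6]
gripper_width: 0.237
finger_force: 0.7
```

Emit:
move_arm([
  [[0.2,0,0],[0,0,0]],
  [[0.4,0,0],[0,0,0]],
  [[0.6,0,0],[0,0,0]],
  [[0.8,0,0],[0,0,0]],
  [[1.0,0,0],[0,0,0]],
  [[1.0,0,0],[0,0,0]],
])

```text
clock: 4.57
eef_pos: [0.5171, -0.064, 0.0764]
orientation: [3.142, 0.001, -3.112]
ft_force: [-1.3, 0.6, -0.9]
gripper_width: 0.239
finger_force: 0.3
```

Emit:
move_arm([
  [[0.1,0,0],[0,0,0]],
  [[0.2,0,0],[0,0,0]],
  [[0.3,0,0],[0,0,0]],
  [[0.4,0,0],[0,0,0]],
  [[0.4,0,0],[0,0,0]],
])

```text
clock: 4.98
eef_pos: [0.5208, -0.064, 0.0763]
orientation: [3.142, 0.0, -3.112]
ft_force: [-1.6, -0.4, -0.2]
gripper_width: 0.235
finger_force: 0.5
```

```bash
python3 - <<'E'
from h import *
a=snap("side","side2.png")[:,:,::-1][190:270,280:390]; b=snap("top","top2.png")[:,:,::-1][150:235,290:400]
cv2.imwrite("pics/c2.png",np.hstack([cv2.resize(a,(420,305),interpolation=3),cv2.resize(b,(377,305),interpolation=3)]))
E
```

```text
(no output)
```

View pics/c2.png

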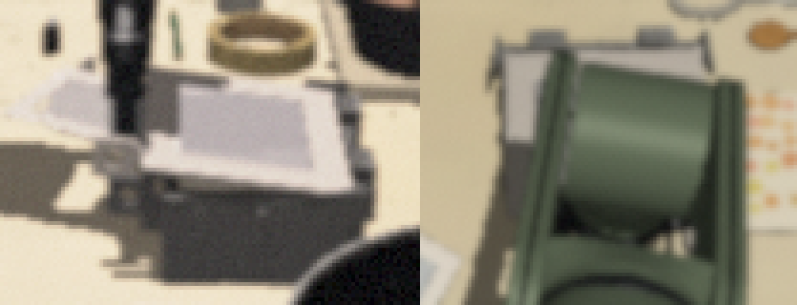

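Emit:
move_arm([
  [[0.1,0,0],[0,0,0]],
  [[0.2,0,0],[0,0,0]],
  [[0.3,0,0],[0,0,0]],
  [[0.3,0,0],[0,0,0]],
])

```text
clock: 5.42
eef_pos: [0.5239, -0.064, 0.0763]
orientation: [3.142, 0.0, -3.112]
ft_force: [-0.6, 0.9, -1.0]
gripper_width: 0.235
finger_force: 0.6
```

Emit:
move_arm([
  [[0.1,0,0],[0,0,0]],
  [[0.2,0,0],[0,0,0]],
  [[0.2,0,0],[0,0,0]],
])

```text
clock: 5.67
eef_pos: [0.5259, -0.064, 0.0764]
orientation: [3.142, 0.0, -3.112]
ft_force: [-1.2, 0.4, -1.4]
gripper_width: 0.234
finger_force: 0.6
```

Emit:
move_arm([
  [[0.1,0,0],[0,0,0]],
  [[0.2,0,0],[0,0,0]],
  [[0.2,0,0],[0,0,0]],
])

```text
clock: 5.92
eef_pos: [0.5277, -0.064, 0.0763]
orientation: [3.141, -0.0, -3.112]
ft_force: [-2.7, -0.2, -1.3]
gripper_width: 0.235
finger_force: 0.7
```

Emit:
move_arm([
  [[0.1,0,0],[0,0,0]],
  [[0.15,0,0],[0,0,0]],
  [[0.15,0,0],[0,0,0]],
])

```text
clock: 6.17
eef_pos: [0.5302, -0.0641, 0.0768]
orientation: [-3.141, 0.002, -3.112]
ft_force: [-0.3, -0.2, -0.1]
gripper_width: 0.235
finger_force: 0.0
```

```bash
python3 - <<'E'
from h import *
a=snap("side","side3.png")[:,:,::-1][190:270,280:390]; b=snap("top","top3.png")[:,:,::-1][150:235,290:400]
cv2.imwrite("pics/c3.png",np.hstack([cv2.resize(a,(420,305),interpolation=3),cv2.resize(b,(377,305),interpolation=3)]))
o=observe();print(o["eef_pos"],o["ft_force"])
E
```

```text
[ 0.52985034 -0.06408373  0.07669535] [-0.43093232 -0.28092628  0.15424941]
```

View pics/c3.png

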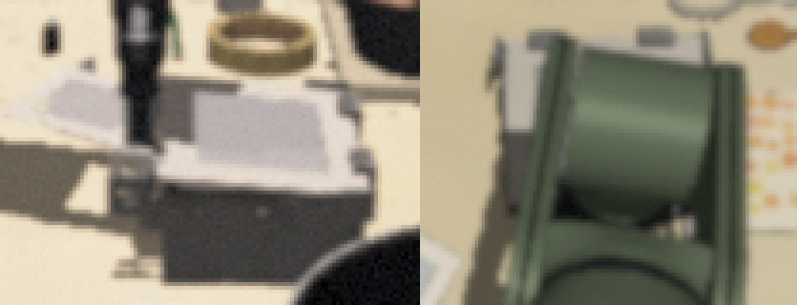

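Emit:
move_arm([
  [[-0.6,0,0],[0,0,0]],
  [[-1.0,0,0],[0,0,0]],
  [[-1.0,0,-0.8],[0,0,0]],
  [[-0.9,0,-0.8],[0,0,0]],
  [[-0.7,0,-0.8],[0,0,0]],
  [[-0.5,0,-0.8],[0,0,0]],
  [[-0.3,0,-0.8],[0,0,0]],
  [[-0.2,0,-0.8],[0,0,0]],
  [[-0.2,0,-0.8],[0,0,0]],
])

```text
clock: 7.02
eef_pos: [0.5277, -0.064, 0.0684]
orientation: [-3.142, 0.001, -3.112]
ft_force: [0.2, -0.0, 0.2]
gripper_width: 0.233
finger_force: 0.0
```

Emit:
move_arm([
  [[0.1,0,0],[0,0,0]],
  [[0.2,0,0],[0,0,0]],
  [[0.3,0,0],[0,0,0]],
  [[0.3,0,0],[0,0,0]],
])

```text
clock: 7.35
eef_pos: [0.5303, -0.064, 0.0684]
orientation: [3.142, 0.0, -3.112]
ft_force: [0.3, -0.1, -0.4]
gripper_width: 0.234
finger_force: 0.0
```

Emit:
move_arm([
  [[0.1,0,0],[0,0,0]],
  [[0.1,0,0],[0,0,0]],
  [[0.2,0,0],[0,0,0]],
  [[0.2,0,0],[0,0,0]],
])

```text
clock: 7.68
eef_pos: [0.5308, -0.064, 0.0682]
orientation: [3.141, -0.003, -3.112]
ft_force: [-4.7, -0.5, 3.3]
gripper_width: 0.229
finger_force: 2.2
```

Emit:
move_arm([
  [[0.1,0,0],[0,0,0]],
  [[0.2,0,0],[0,0,0]],
  [[0.2,0,0],[0,0,0]],
])

```text
clock: 7.93
eef_pos: [0.531, -0.0639, 0.068]
orientation: [3.141, -0.007, -3.112]
ft_force: [-10.0, -0.3, 6.4]
gripper_width: 0.233
finger_force: 4.5
```

Emit:
move_arm([
  [[-1.5,0,0],[0,0,0]],
  [[-1.5,0,3],[0,0,0]],
  [[-1.5,0,5.5],[0,0,0]],
  [[-1.5,0,5.5],[0,0,0]],
])

```text
clock: 8.27
eef_pos: [0.5229, -0.0645, 0.128]
orientation: [-3.14, 0.011, -3.113]
ft_force: [0.7, -0.6, 0.7]
gripper_width: 0.233
finger_force: 0.0
```

Emit:
move_arm([
  [[2,0,0],[0,0,0]],
  [[4.4,0,0],[0,0,0]],
  [[4.4,0,-1],[0,0,0]],
  [[4.4,0,-2],[0,0,0]],
  [[4.4,0,-3],[0,0,0]],
  [[4.4,0,-3],[0,0,0]],
], hand=6.2)

```text
clock: 8.77
eef_pos: [0.5605, -0.0637, 0.0903]
orientation: [3.14, -0.006, -3.113]
ft_force: [-0.3, 0.6, 0.3]
gripper_width: 0.725
finger_force: 0.0
```

Emit:
move_arm([
  [[0,0,-0.3],[0,0,0]],
  [[0,0,-0.6],[0,0,0]],
  [[0,0,-0.8],[0,0,0]],
  [[0,0,-1.0],[0,0,0]],
  [[0,0,-1.0],[0,0,0]],
])

```text
clock: 9.18
eef_pos: [0.563, -0.064, 0.0838]
orientation: [3.142, 0.0, -3.112]
ft_force: [-2.0, -0.4, 2.1]
gripper_width: 0.727
finger_force: 0.9
```

Emit:
move_arm([
  [[0,0,-0.1],[0,0,0]],
  [[0,0,-0.2],[0,0,0]],
  [[0,0,-0.2],[0,0,0]],
])

```text
clock: 9.43
eef_pos: [0.563, -0.0641, 0.0828]
orientation: [-3.141, 0.001, -3.112]
ft_force: [-3.2, 0.6, 8.6]
gripper_width: 0.73
finger_force: 4.2
```

Emit:
move_arm([
  [[0,0,-0.1],[0,0,0]],
  [[0,0,-0.2],[0,0,0]],
  [[0,0,-0.2],[0,0,0]],
])

```text
clock: 9.68
eef_pos: [0.5629, -0.064, 0.0815]
orientation: [-3.141, 0.001, -3.112]
ft_force: [-3.7, 0.0, 13.3]
gripper_width: 0.725
finger_force: 6.5
```

Emit:
move_arm([
  [[0,0,-0.1],[0,0,0]],
  [[0,0,-0.2],[0,0,0]],
  [[0,0,-0.2],[0,0,0]],
])

```text
clock: 9.93
eef_pos: [0.5633, -0.064, 0.0776]
orientation: [-3.142, 0.001, -3.112]
ft_force: [1.5, -0.1, 1.2]
gripper_width: 0.726
finger_force: 0.8
```

Emit:
move_arm([
  [[0,0,-0.1],[0,0,0]],
  [[0,0,-0.2],[0,0,0]],
  [[0,0,-0.3],[0,0,0]],
  [[0,0,-0.3],[0,0,0]],
])

```text
clock: 10.27
eef_pos: [0.5631, -0.064, 0.0745]
orientation: [3.141, -0.0, -3.112]
ft_force: [-1.4, 0.6, 3.8]
gripper_width: 0.725
finger_force: 2.0
```

Emit:
move_arm([
  [[0,0,-0.1],[0,0,0]],
  [[0,0,-0.2],[0,0,0]],
  [[0,0,-0.2],[0,0,0]],
])

```text
clock: 10.52
eef_pos: [0.5631, -0.064, 0.0744]
orientation: [-3.142, 0.0, -3.112]
ft_force: [-5.8, 0.9, 15.7]
gripper_width: 0.727
finger_force: 8.2
```

Emit:
move_arm([
  [[0,0,-0.1],[0,0,0]],
  [[0,0,-0.2],[0,0,0]],
  [[0,0,-0.2],[0,0,0]],
])

```text
clock: 10.77
eef_pos: [0.5631, -0.064, 0.0743]
orientation: [-3.141, 0.001, -3.112]
ft_force: [-8.6, 1.6, 28.5]
gripper_width: 0.727
finger_force: 14.3
```

Emit:
move_arm([
  [[0,0,4],[0,0,0]],
  [[0,4,8],[0,0,-0.12]],
  [[-13.5,31.6,8],[0,0,-1.51]],
  [[-13.5,31.6,8],[0,0,-1.51]],
  [[-13.5,31.6,8],[0,0,-1.51]],
  [[-13.5,31.6,8],[0,0,-1.51]],
  [[-13.5,31.6,8],[0,0,-1.51]],
  [[-13.5,31.6,8],[0,0,-1.51]],
  [[-13.5,31.6,8],[0,0,-1.51]],
  [[-13.5,31.6,8],[0,0,-1.51]],
  [[-13.5,31.6,8],[0,0,-1.51]],
  [[-13.5,31.6,8],[0,0,-1.51]],
  [[-13.5,31.6,8],[0,0,-1.51]],
  [[-13.5,31.6,8],[0,0,-1.51]],
  [[-13.5,31.6,8],[0,0,-1.51]],
  [[-13.5,31.6,8],[0,0,-1.51]],
], hand=5.5)

```text
clock: 12.1
eef_pos: [0.428, 0.252, 0.15]
orientation: [-3.141, 0.0, 1.664]
ft_force: [-0.1, 0.4, -0.6]
gripper_width: 0.643
finger_force: 0.0
```

```bash
python3 - <<'E'
from h import *
np.set_printoptions(precision=4,suppress=True)
a=cv2.imread("pics/top0.png").astype(float)
c=a[236:258,206:246].mean(2); w=np.clip(120-c,0,None); w[:, :14]=0
yy,xx=np.mgrid[236:258,206:246]; m=np.array([(w*xx).sum(),(w*yy).sum()])/w.sum(); 
C=np.cov(np.stack([xx.ravel(),yy.ravel()]),aweights=w.ravel()); v=np.linalg.eigh(C)[1][:,1]
p=onz("top",m,.014);q=onz("top",m-v*np.sign(v[0])*10,.014);print("grip",p,"dir",np.arctan2(*(q-p)[1::-1])-np.pi/2)
snap("top","top4.png"); b=snap("side","side4.png")
A=cv2.imread("pics/top4.png")[150:235,290:400]
cv2.imwrite("pics/c4.png",np.hstack([cv2.resize(b[190:270,280:390,::-1],(420,305),interpolation=3),cv2.resize(A,(377,305),interpolation=3)]))
for t in("rear_stop","lid","lid_eye","case_eye","lid_front_left","lid_front_right","case"):
  for n in("top","side"): print(t,n,[(round(x["p"],2),np.round(x["point"],1)) for x in optics.mark_of(n,t)])
o=observe();print(o["clock"],o["eef_pos"],o["orientation"])
E
```

```text
grip [0.4292 0.2515 0.014 ] dir 0.10475647662267207
rear_stop top [(0.64, array([343.1, 164. ]))]
rear_stop side [(0.76, array([372.6, 228. ])), (0.3, array([329.2, 200.9]))]
lid top [(0.94, array([282. , 229.6])), (0.57, array([344.7, 180.8]))]
lid side [(0.62, array([346.7, 225.7])), (0.22, array([326.3, 219.2]))]
lid_eye top [(0.94, array([369.2, 214.3])), (0.91, array([253. , 235.5]))]
lid_eye side [(0.74, array([311.8, 234.5])), (0.59, array([301.3, 206.5]))]
case_eye top [(0.89, array([375.2, 209.3])), (0.57, array([201., 193.]))]
case_eye side [(0.8, array([312.5, 242. ]))]
lid_front_left top [(0.98, array([330.9, 197.7])), (0.7, array([273.8, 217.9]))]
lid_front_left side [(0.98, array([330.2, 218.8])), (0.62, array([322.2, 213.7]))]
lid_front_right top [(0.81, array([261.3, 234.5])), (0.64, array([358.4, 196.8]))]
lid_front_right side [(0.72, array([302. , 214.1]))]
case top []
case side [(0.76, array([345.2, 243.6]))]
12.9 [0.4281 0.252  0.1503] [ 3.1415 -0.      1.6609]
```

View pics/c4.png

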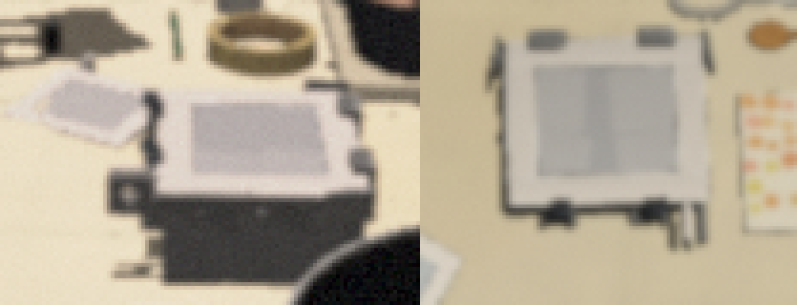

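Emit:
move_arm([
  [[0.1,0,-4],[0,0,0]],
  [[0.1,0,-8],[0,0,0.01]],
  [[0.1,0,-11.5],[0,0,0.01]],
  [[0.1,0,-13.5],[0,0,0.01]],
  [[0.1,0,-13.5],[0,0,0.01]],
], hand=5.5)

```text
clock: 13.32
eef_pos: [0.4263, 0.2504, 0.0115]
orientation: [-3.133, 0.004, 1.671]
ft_force: [0.2, 0.0, -0.3]
gripper_width: 0.646
finger_force: 0.0
```

Emit:
move_arm([
  [[0,0,0],[0,0,0]],
  [[0,0,0],[0,0,0]],
  [[0,0,0],[0,0,0]],
  [[0,0,0],[0,0,0]],
  [[0,0,0],[0,0,0]],
  [[0,0,0],[0,0,0]],
  [[0,0,0],[0,0,0]],
], hand=0, grip_force=60)

```text
clock: 13.9
eef_pos: [0.4304, 0.2527, 0.0173]
orientation: [3.137, -0.002, 1.671]
ft_force: [-0.8, -0.7, 6.8]
gripper_width: 0.165
finger_force: 60.6
```

```bash
python3 - <<'E'
from h import *
from scipy.optimize import least_squares
np.set_printoptions(precision=4,suppress=True)
O=[("top",(343.1,164),(67.5,0,64)),("side",(372.6,228),(67.5,0,64)),("top",(344.7,180.8),(0,0,64)),("side",(346.7,225.7),(0,0,64)),("top",(369.2,214.3),(-84,-65,62)),("side",(311.8,234.5),(-84,-65,62)),("top",(375.2,209.3),(-84,-79,62)),("side",(312.5,242),(-84,-79,62)),("top",(330.9,197.7),(-45,38,69)),("side",(330.2,218.8),(-45,38,69)),("top",(358.4,196.8),(-45,-38,69)),("side",(345.2,243.6),(0,0,0))]
def f(p):
    M=R.from_euler('z',p[2]).as_matrix(); return np.concatenate([proj(n,M@(np.array(q)/1e3)+[p[0],p[1],0])-u for n,u,q in O])
r=least_squares(f,[.605,-.064,.03],loss="soft_l1"); print(r.x); print(r.fun.reshape(-1,2))
for n in("top","side"):
    s=[i for i,o in enumerate(O) if o[0]==n]; r2=least_squares(lambda p:f(p).reshape(-1,2)[s].ravel(),r.x,loss="soft_l1");print(n,r2.x)
M=R.from_euler('z',r.x[2]).as_matrix(); print("eye",M@[-.084,-.079,.062]+[r.x[0],r.x[1],0])
o=observe();print(o["clock"],o["eef_pos"],o["orientation"])
E
```

```text
[ 0.6078 -0.0657  0.0417]
[[ 0.3007 -3.6768]
 [ 0.6612 -0.2737]
 [-0.4991  2.6089]
 [ 0.0329  1.5451]
 [-0.6261 -1.8007]
 [ 1.139   4.3292]
 [-1.5873  3.0893]
 [ 0.2362 -0.5178]
 [ 0.2829  1.349 ]
 [-1.097   0.2728]
 [ 0.1196  1.6525]
 [ 0.6745  5.8772]]
top [ 0.6115 -0.066   0.0601]
side [ 0.6075 -0.0581  0.0066]
eye [ 0.5272 -0.1482  0.062 ]
13.9 [0.4304 0.2527 0.0173] [ 3.1375 -0.0017  1.6708]
```

```bash
python3 - <<'E'
from h import *
np.set_printoptions(precision=4,suppress=True)
g=cv2.GaussianBlur(cv2.imread("pics/top4.png"),(3,3),0).astype(float).mean(2)
def pk(line,off):
    d=np.abs(np.diff(line)); i=int(d.argmax()); 
    s=0
    if 0<i<len(d)-1: s=.5*(d[i-1]-d[i+1])/(d[i-1]-2*d[i]+d[i+1])
    return off+i+.5+s
def fit(P):
    P=np.array(P); l=cv2.fitLine(P[:,:2].astype(np.float32),cv2.DIST_HUBER,0,.001,.001).ravel(); return l
front=[onz("top",(c,pk(g[204:216,c],204)),.069) for c in list(range(320,328))+list(range(337,354))]
left=[onz("top",(pk(g[r,310:321],310),r),.069) for r in range(175,205)]
for nm,P in(("front",front),("left",left)):
    l=fit(P); v=l[:2]; v=v if nm=="left" and v[0]>0 or nm=="front" and v[1]>0 else -v
    print(nm,l[2:],"yaw",np.arctan2(v[1],v[0])-(np.pi/2 if nm=="front" else 0),"sd",np.std((np.array(P)[:,:2]-l[2:])@[-v[1],v[0]]))
wl=[(pk(g[r,318:330],318),r) for r in range(170,198)]; wr=[(pk(g[r,358:369],358),r) for r in range(170,198)]
wf=[(c,pk(g[197:206,c],197)) for c in range(328,362)]
for nm,P in(("wl",wl),("wr",wr),("wf",wf)):
    P=[onz("top",p,.068) for p in P]; l=fit(P); v=l[:2]; v=v if (nm!="wf" and v[0]>0) or (nm=="wf" and v[1]>0) else -v
    print(nm,l[2:],"yaw",np.arctan2(v[1],v[0])-(np.pi/2 if nm=="wf" else 0),"sd",np.std((np.array(P)[:,:2]-l[2:])@[-v[1],v[0]]))
E
```

```text
front [ 0.5402 -0.04  ] yaw 0.047011137 sd 0.0002722939926112124
left [0.5942 0.0159] yaw 0.0609984 sd 0.0003503411816969489
wl [ 0.6122 -0.0067] yaw 0.096344225 sd 0.0010482516019928154
wr [ 0.6055 -0.123 ] yaw 0.027648317 sd 0.0012052386258855604
wf [ 0.5467 -0.0657] yaw 0.019518256 sd 0.006240002695546212
```

Emit:
move_arm([
  [[0,0,4],[0,0,0]],
  [[0,0,8],[0,0,0]],
  [[0,0,8],[0,0,0]],
])

```text
clock: 14.15
eef_pos: [0.4334, 0.2544, 0.1026]
orientation: [3.128, -0.006, 1.671]
ft_force: [1.1, 0.6, -0.6]
gripper_width: 0.164
finger_force: 59.8
```

Emit:
move_arm([
  [[0,0,4],[0,0,0]],
  [[0,-4,6],[0,0,0]],
  [[9.9,-48,6],[0,0,-0.05]],
  [[9.9,-48,6],[0,0,-0.05]],
  [[9.9,-48,6],[0,0,-0.05]],
  [[9.9,-48,6],[0,0,-0.05]],
  [[9.9,-48,6],[0,0,-0.05]],
  [[9.9,-48,6],[0,0,-0.05]],
  [[9.9,-48,6],[0,0,-0.05]],
  [[9.9,-48,6],[0,0,-0.05]],
  [[9.9,-48,6],[0,0,-0.05]],
  [[9.9,-48,6],[0,0,-0.05]],
  [[9.9,-48,6],[0,0,-0.05]],
  [[9.9,-48,6],[0,0,-0.05]],
  [[9.9,-48,2],[0,0,-0.05]],
  [[9.9,-48,-1],[0,0,-0.05]],
  [[9.9,-48,-2.4],[0,0,-0.05]],
  [[9.9,-48,-2.4],[0,0,-0.05]],
  [[9.9,-48,-2.4],[0,0,-0.05]],
])

```text
clock: 15.73
eef_pos: [0.528, -0.2277, 0.0715]
orientation: [-3.141, -0.0, 1.621]
ft_force: [0.5, 0.4, 0.0]
gripper_width: 0.165
finger_force: 59.8
```

```bash
python3 - <<'E'
from h import *
b=snap("side","side5.png"); a=snap("top","top5.png")
for n in("top","side"):
  for t in("pin_tip","case_eye","pin"): print(t,n,[(round(x["p"],2),np.round(x["point"],1)) for x in optics.mark_of(n,t)])
o=observe();print(o["clock"],o["eef_pos"],o["orientation"],o["ft_force"])
P=np.array(o["eef_pos"]); tip=P+[-.0029,.058,-.0088]
for n in("side","top"): print(n,"tip",proj(n,tip),"eye",proj(n,[.5285,-.1486,.062]))
cv2.imwrite("pics/c5.png",np.hstack([cv2.resize(b[210:270,280:360,::-1],(400,300),interpolation=3),cv2.resize(a[180:250,340:420,::-1],(343,300),interpolation=3)]))
E
```

```text
pin_tip top [(0.74, array([219.3, 208.4])), (0.56, array([379.5, 213.5]))]
case_eye top [(0.24, array([341.3, 163.1]))]
pin top []
pin_tip side [(0.5, array([311.8, 245.6])), (0.32, array([346.1, 247.8]))]
case_eye side [(0.71, array([309.6, 258. ])), (0.66, array([315.6, 240.4]))]
pin side [(0.41, array([311.7, 257.7]))]
16.1333 [ 0.52848646 -0.22809665  0.07217854] [3.14009489e+00 6.98733546e-04 1.62087568e+00] [-0.24342997 -0.41334854 -0.55897991]
side tip [311.3403755  245.21838011] eye [313.27858231 241.58780856]
top tip [381.59789599 213.02667307] eye [373.7684103  211.92023306]
```

View pics/c5.png

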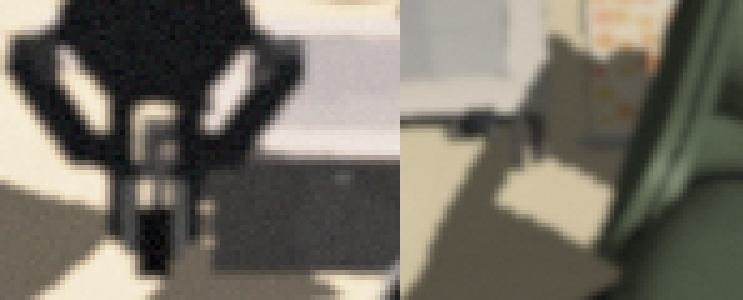

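Emit:
move_arm([
  [[0.4,0,-0.05],[0,0,0]],
  [[0.35,0.9,-0.05],[0,0,0]],
  [[0.31,1.8,-0.05],[0,0,0]],
  [[0.3,2.1,-0.05],[0,0,0]],
  [[0.28,2.4,-0.05],[0,0,0]],
  [[0.27,2.7,-0.05],[0,0,0]],
  [[0.27,2.7,-0.05],[0,0,0]],
])

```text
clock: 16.72
eef_pos: [0.5307, -0.2003, 0.0708]
orientation: [-3.141, -0.0, 1.622]
ft_force: [0.9, 0.3, -0.2]
gripper_width: 0.163
finger_force: 59.8
```

Emit:
move_arm([
  [[-0.01,0.2,0],[0,0,0]],
  [[-0.02,0.4,0],[0,0,0]],
  [[-0.03,0.6,0],[0,0,0]],
  [[-0.04,0.8,0],[0,0,0]],
  [[-0.04,0.8,0],[0,0,0]],
])

```text
clock: 17.13
eef_pos: [0.5303, -0.1927, 0.0708]
orientation: [-3.142, -0.0, 1.621]
ft_force: [0.9, 0.5, 0.1]
gripper_width: 0.166
finger_force: 59.8
```

Emit:
move_arm([
  [[-0.02,0.2,0],[0,0,0]],
  [[-0.02,0.4,0],[0,0,0]],
  [[-0.03,0.6,0],[0,0,0]],
  [[-0.04,0.8,0],[0,0,0]],
  [[-0.05,1.0,0],[0,0,0]],
  [[-0.05,1.0,0],[0,0,0]],
])

```text
clock: 17.63
eef_pos: [0.5298, -0.1826, 0.0708]
orientation: [-3.142, -0.0, 1.621]
ft_force: [1.0, 0.3, -0.7]
gripper_width: 0.164
finger_force: 59.8
```

Emit:
move_arm([
  [[-0.02,0.3,0],[0,0,0]],
  [[-0.03,0.6,0],[0,0,0]],
  [[-0.04,0.8,0],[0,0,0]],
  [[-0.05,1.0,0],[0,0,0]],
  [[-0.06,1.2,0],[0,0,0]],
  [[-0.06,1.2,0],[0,0,0]],
])

```text
clock: 18.13
eef_pos: [0.5292, -0.1706, 0.0708]
orientation: [-3.142, -0.0, 1.621]
ft_force: [0.0, 0.2, -0.8]
gripper_width: 0.165
finger_force: 59.8
```

Emit:
move_arm([
  [[0,0.1,0],[0,0,0]],
  [[-0.01,0.2,0],[0,0,0]],
  [[-0.02,0.3,0],[0,0,0]],
  [[-0.02,0.3,0],[0,0,0]],
])

```text
clock: 18.47
eef_pos: [0.529, -0.1679, 0.0708]
orientation: [-3.142, -0.0, 1.621]
ft_force: [-0.2, -0.4, 0.3]
gripper_width: 0.162
finger_force: 59.8
```

Emit:
move_arm([
  [[0,0.1,0],[0,0,0]],
  [[-0.01,0.2,0],[0,0,0]],
  [[-0.02,0.3,0],[0,0,0]],
  [[-0.02,0.3,0],[0,0,0]],
])

```text
clock: 18.8
eef_pos: [0.5292, -0.1669, 0.071]
orientation: [3.141, 0.004, 1.622]
ft_force: [-0.2, -7.7, -1.3]
gripper_width: 0.164
finger_force: 59.6
```

Emit:
move_arm([
  [[0,0.1,0],[0,0,0]],
  [[0,0.15,0],[0,0,0]],
  [[0,0.15,0],[0,0,0]],
])

```text
clock: 19.05
eef_pos: [0.5292, -0.1668, 0.071]
orientation: [3.141, 0.006, 1.623]
ft_force: [-1.4, -12.8, -1.8]
gripper_width: 0.163
finger_force: 59.6
```

Emit:
move_arm([
  [[0,0,0],[0,0,0]],
  [[0,0,0],[0,0,0]],
  [[0,0,0],[0,0,0]],
  [[0,0,0],[0,0,0]],
  [[0,0,0],[0,0,0]],
], hand=3.5)

```text
clock: 19.47
eef_pos: [0.5289, -0.1632, 0.0709]
orientation: [3.142, -0.0, 1.621]
ft_force: [0.2, 0.2, -0.0]
gripper_width: 0.412
finger_force: 0.0
```

Emit:
move_arm([
  [[0,-0.3,2],[0,0,0]],
  [[0,-0.3,5],[0,0,0]],
  [[0,-2,9],[0,0,0]],
  [[-3,-6,12],[0,0,0]],
  [[-6,-10,12],[0,0,0]],
  [[-9,-14,12],[0,0,0]],
  [[-12,-18,12],[0,0,0]],
  [[-12,-18,12],[0,0,0]],
  [[-12,-18,12],[0,0,0]],
])

```text
clock: 20.22
eef_pos: [0.4052, -0.3481, 0.1912]
orientation: [-3.14, 0.003, 1.615]
ft_force: [-0.7, 0.0, 0.9]
gripper_width: 0.411
finger_force: 0.0
```

```bash
python3 - <<'E'
from h import *
b=snap("side","side6.png"); a=snap("top","top6.png")
for n in("top","side"):
  for t in("pin_tip","pin"): print(t,n,[(round(x["p"],2),np.round(x["point"],1)) for x in optics.mark_of(n,t)])
o=observe();print(o["clock"],o["eef_pos"],o["ft_force"])
cv2.imwrite("pics/c6.png",np.hstack([cv2.resize(b[195:275,285:385,::-1],(400,320),interpolation=3),cv2.resize(a[150:235,300:400,::-1],(377,320),interpolation=3)]))
E
```

```text
pin_tip top [(0.47, array([358.6, 212.3]))]
pin top [(0.56, array([379.2, 211.4]))]
pin_tip side [(0.6, array([315. , 233.1])), (0.16, array([311.4, 242.9]))]
pin side [(0.49, array([311. , 247.2]))]
20.5167 [ 0.40974443 -0.34230987  0.19073444] [-0.68861883  0.02153856  0.19251464]
```

View pics/c6.png

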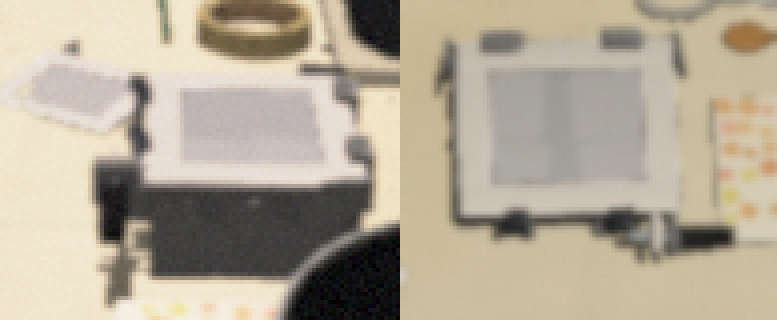

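```bash
python3 -c "
from plant import arm
print(arm.finish_job())"
```

```text
the job is handed in; nothing more can be done
None
```

The specimen case is closed and handed in, at about 20.5 s on the clock: the lid is home under both rear hooks, both catches have snapped over it, and the pin is through both lock eyes up to its grip and let go. The highest force I read while pressing on the lid was about 30 N.

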